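# Open the tight honey jar in the jar brace

### The arm

A 6-joint arm with a two-finger parallel gripper is mounted at the origin on a cart in front of the work surface, level with it; the furniture and walls round the work are solid. World frame = base frame: x ahead of the robot, y to its left, z up, the work surface at z = 0. Lengths are in m, angles in rad, forces in N, time in s.
With the tool pointing down it reaches from about 0.35 to 0.875 m from the base axis. Payload 4.2 kg.
Tool frame: the origin (TCP) lies on the centre line of the jaws, within the pads' length; the fingertips stand 11 mm ahead of it and the grasp point (between the pads) lies 8 mm behind it; z points along the fingers, y is the line along which they close (so a half turn about z gives the same grasp; the last joint's range is limited). The gripper opens to 87 mm and grips with 3 to 60 N. Pads are 19 mm wide; open, the fingers measure 117 mm over their backs; the gripper's body (75 mm by 190 mm) begins 51 mm behind the grasp point.
Start: joints at [-1.077, 0.385, 0.008, 0, -1.194, -0.259], TCP at [0.145, -0.608, 0.234] pointing down, gripper open.
Joint ranges: [-3.14, 3.14], [-1.21, 2.06], [-1.07, 1.41], [-3.16, 2.05], [-2.99, -0.16], [-3.1, 3.1]. Speed limits (rad/s): [2.79, 2.79, 3.14, 3.14, 3.14, 3.14].

### API

Orientations are given as a unit quaternion [w, x, y, z].
In Python, from station import manip, imaging, readout gives the robot as it stands (manip), with the cameras (imaging) and the readings (readout).
- The arm moves only by the shell command python3 steer.py 'ROWS' [FORCE]. ROWS is rows parted by semicolons, their numbers by spaces, 1 to 10 of them, each of 5 numbers: the finger opening in m, then dx, dy, dz in m, then a turn about the tool's z in rad; each row shifts and turns the commanded pose from where the row before left it, along the tool's axes as they then stand; what a row does not reach is not made up. A row lasts 1/12 s, in which the tool goes at most 0.0417 m and 0.125 rad, less where a joint would pass 70% of its speed; a pose out of reach is approached as far as the arm can. The fingers move at their own pace and stop on an object; FORCE is the grip in N (left out, the last holds). Time passes only in rows, so rows that do not move let the fingers close. It prints the time, the measured TCP pose, the force, the opening and the grip force at its end.
- readout.sense(): the state, without advancing time (a new reading comes with each control period).
- imaging.snapshot(name): name is "scene" or "side" or "wrist"; returns the picture (384x512x3 uint8, red, green, blue); there is no depth.
- imaging.calibration(name): a dict with "intrinsics" (3x3 intrinsics, pixels), "rvec" (rotation vector, rad) and "tvec" (3), from world to camera coordinates, as OpenCV has them; the wrist camera has in their place "T_tool_cam" (4x4, takes a point from camera to tool coordinates, whose origin is the TCP and whose axes are the flange's). Camera axes: x right, y down, z forward; pixel columns grow to the right and rows downward; lengths in m; the calibration is good to about 2 mm. A picture is of the moment at which its call begins: read the wrist's pose just before it. calibration takes no time and is no camera call.
- manip.sign_off(): hands the job in; it is judged then, once.
The state is a dict: "time_s": time; "joint_positions": joint angles; "qd": joint speeds; "joint_efforts": joint torques, N m; "eef_pos": TCP position; "tool_rot": TCP orientation; "contact_force": force on the tool from outside, world axes, zero at the start; "moment": the same for the moment, N m; "grip_width": finger opening in m; "grip_force": force on a finger pad.
Only numpy, scipy, OpenCV 4.12 (cv2) and the standard library are available. Lean on these libraries where they do the work, as an engineer would, in place of code of your own. Each camera call takes 0.05 s, during which the arm holds its last target. There are 200 camera calls.

### The job

The lid of the square honey jar is screwed on too tight to open while the jar stands free. Set the closed jar upright in the jar brace, fully home against its back stop, then unscrew the lid, and as soon as the thread lets go lift the lid straight up so that it hangs level one to two centimetres over the mouth of the jar. Finish while still holding the lid there, with the jar still home in the brace; never tip the jar, strain the glass or disturb the other things.

Things in the scene. Friction and masses are not known exactly. Their poses are not given: they have to be found in the camera images.
- honey_jar: Square clear glass jar of amber honey with a plain paper label, loose, about 0.5 kg with its lid. Body 60 x 60 mm, 72 mm high; above it a round neck, 42 mm across. Origin: centre of the underside; x and y square to the sides, z up. Any of its four sides may face the stop of the brace. With the lid on, it can be carried by the lid. Standing free, it turns along with its lid.
- jar_rim (a point): Centre of the jar's mouth, at the top of its rim, 100 mm over the jar's underside; moves with the jar, axes as the jar's.
- jar_lid: Black ribbed round screw lid, closed on top, on the jar; 58 mm across, 23 mm high, 0.07 kg. Origin: on its axis at its lower edge; z up. Screwed on, its lower edge is 82 to 84 mm over the jar's underside (about 10 mm over the square body). Right-hand thread: opens anticlockwise seen from above. A springy seal makes it tight: about 0.3 N m at first, then easier.
- lid_lugs (a point): On the lid's axis, 3 mm over its lower edge, level with three lugs inside it that sit under three ramps on the neck. After a turn of 0.75 to 1.4 rad (it differs) they come clear, the lid having risen 2 mm, and it lifts straight off. They stay clear for about 0.6 rad more, then run against the next ramps. Until they are clear, a pull on the lid only lifts the jar (4 to 6 N).
- jar_brace: Jar brace, fixed to the worktop by suction feet: white board 150 x 124 mm, its top 14 mm over the worktop, with two rubber-lined wooden jaws and a wooden back stop, all 42 mm high over the board. Origin: middle of the board, at worktop height; x points to the back stop. The jaws leave a slot 63 mm wide for the square jar, open at the top and towards -x.
- seat (a point): Where the centre of the jar's underside is when the jar is home: on the board, 30 mm from the brace's origin along x; axes as the brace's. The jar then touches the back stop, whose rubber face is 30 mm beyond the seat along x. The straight jaws run from 20 mm before the seat to the stop; their flared ends reach to 47 mm before it, where the opening is about 85 mm wide.
- jam_jar: Bystander: round glass jam jar with a yellow lid, 71 mm wide, 110 mm high. Not to be disturbed.
- salt_shaker: Bystander: small salt shaker, 44 mm wide, 90 mm high. Not to be disturbed.
- mug: Bystander: mug, 113 mm over the handle, 88 mm high. Not to be disturbed.
- tin: Bystander: food tin, 57 mm wide, 72 mm high. Not to be disturbed.
- wooden_spoon: Bystander: wooden spoon, 311 x 44 x 14 mm, lying down. Not to be disturbed.
- peeler: Bystander: peeler, 170 x 25 x 18 mm, lying down. Not to be disturbed.

How it is judged:
By the outcome, as a careful person would: the job done as asked, in the order asked, and still so for the second after the job is handed in, while the arm keeps its last pose, push and grip.
It also fails if it takes over 70 s, if anything falls off the work surface, if the arm or the gripper's body presses on something with over 40 N, if the wrist force passes 120 N, or if a joint passes its speed limit or range.

## Working session

There is one attempt and no reset: what is moved stays moved. The work goes in short steps, Python scripts to look and compute and a shell command to move; the robot and the scene stay as the last step left them, time stands still between calls to the robot, and variables do not carry over. Pictures are saved under pics/ and viewed, at most 10 in all, crops included, and the job is handed in when it is done.

```bash
ls; mkdir -p pics; python3 - <<'E'
from station import manip, imaging, readout
import cv2,numpy as np
for n in ("scene","side"):
    cv2.imwrite(f"pics/{n}0.png",cv2.resize(imaging.snapshot(n)[:,:,::-1],(768,576),interpolation=cv2.INTER_CUBIC))
    print(n,imaging.calibration(n))
s=readout.sense();print(s)
print(imaging.calibration("wrist"))
E
```

```text
pics
station.py
steer.py
scene {'intrinsics': array([[375.78315669,   0.        , 256.83395334],
       [  0.        , 375.78315669, 188.19452229],
       [  0.        ,   0.        ,   1.        ]]), 'rvec': array([ 1.1095609 , -2.46610145,  0.94031378]), 'tvec': array([0.39181109, 0.3866868 , 1.15218188])}
side {'intrinsics': array([[489.1307079 ,   0.        , 262.45034493],
       [  0.        , 489.1307079 , 193.02993067],
       [  0.        ,   0.        ,   1.        ]]), 'rvec': array([ 2.18462594, -0.32007164,  0.16106766]), 'tvec': array([-0.53992291,  0.16464854,  1.59478701])}
{'time_s': 0.1, 'joint_positions': array([-1.07735203e+00,  3.85432879e-01,  6.74679230e-03, -4.26863417e-04,
       -1.19399597e+00, -2.58590229e-01]), 'qd': array([-0.00052907, -0.00142045,  0.00249646,  0.00269997,  0.0001107 ,
        0.00036631]), 'joint_efforts': array([-2.17876141e-04, -3.91690421e+01,  1.87935698e+01,  4.23187584e+00,
        1.34273287e-02, -6.93985498e-05]), 'eef_pos': array([ 0.14532261, -0.60733021,  0.23259227]), 'tool_rot': array([-1.61713476e-04, -1.17079118e-01,  9.93122123e-01,  9.49841949e-04]), 'contact_force': array([ 0.57150229,  0.04555453, -0.69156538]), 'moment': array([ 0.00563478,  0.00914793, -0.01366927]), 'grip_force': 0.0, 'grip_width': 0.08695596545033929}
{'intrinsics': array([[332.51373562,   0.        , 259.97908967],
       [  0.        , 332.51373562, 187.64571323],
       [  0.        ,   0.        ,   1.        ]]), 'T_tool_cam': array([[ 2.91828406e-05, -9.70295975e-01, -2.41920897e-01,
         6.56860789e-02],
       [ 9.99999997e-01,  1.10823444e-05,  7.61806300e-05,
         3.88809775e-04],
       [-7.12367080e-05, -2.41920898e-01,  9.70295972e-01,
        -1.51290589e-01],
       [ 0.00000000e+00,  0.00000000e+00,  0.00000000e+00,
         1.00000000e+00]])}
```

View pics/scene0.png

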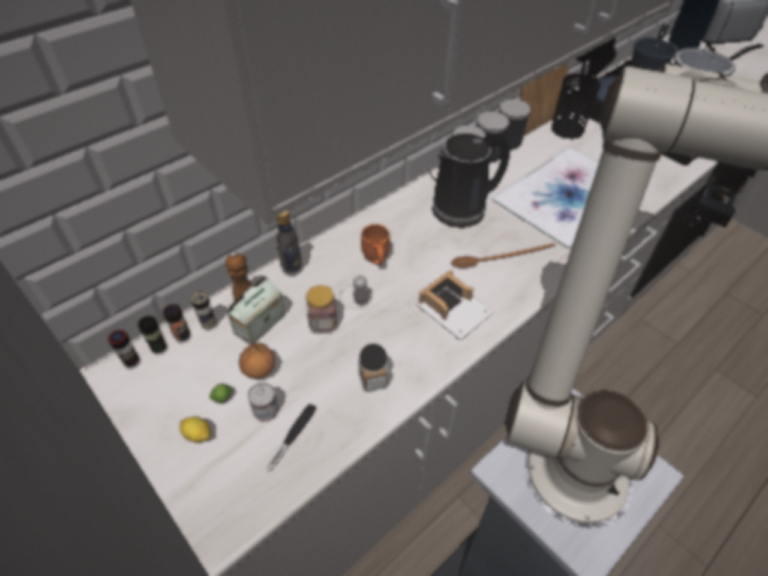

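View pics/side0.png

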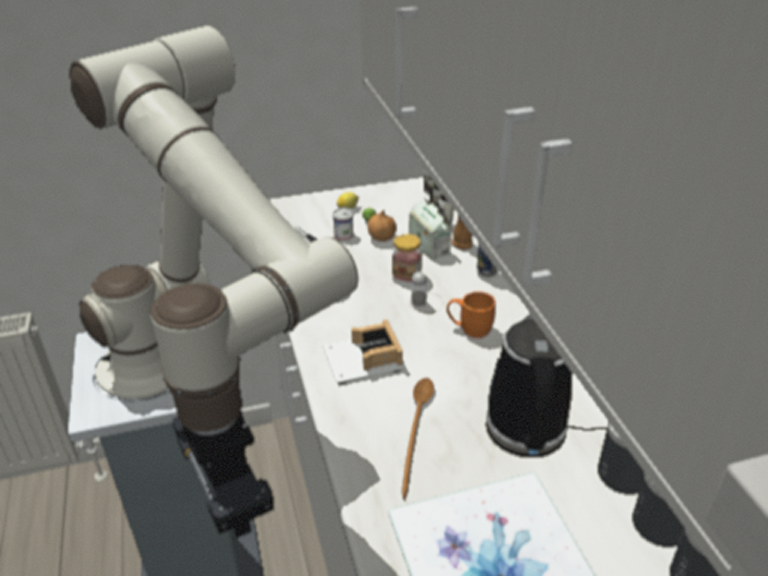

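The scene view shows the honey jar (lid top near 373,354; body down to ~375,387) and the brace (board corners near 490,312 and 460,335, slot opening to the lower right). The jam jar is at (321,308) and the shaker at (361,290). In the side view the brace board is at (360,355), and the arm hides the honey jar.

```bash
cat > h.py <<'E'
from station import manip, imaging, readout
import cv2,numpy as np
from scipy.spatial.transform import Rotation as R
def cam(n,s=None):
    c=imaging.calibration(n);K=c["intrinsics"]
    if n=="wrist":
        w,x,y,z=s["tool_rot"];T=np.eye(4);T[:3,:3]=R.from_quat([x,y,z,w]).as_matrix();T[:3,3]=s["eef_pos"]
        T=T@c["T_tool_cam"]
    else:
        Rm=R.from_rotvec(c["rvec"]).as_matrix();T=np.eye(4);T[:3,:3]=Rm.T;T[:3,3]=-Rm.T@c["tvec"]
    return K,T
def ray(n,uv,z,s=None):
    K,T=cam(n,s);d=T[:3,:3]@np.linalg.inv(K)@[uv[0],uv[1],1];o=T[:3,3]
    return o+d*(z-o[2])/d[2]
def proj(n,P,s=None):
    K,T=cam(n,s);p=(np.atleast_2d(P)-T[:3,3])@T[:3,:3];q=p@K.T
    return q[:,:2]/q[:,2:]
def yaw(s):  # direction of tool x in the world, tool pointing down
    w,x,y,z=s["tool_rot"];m=R.from_quat([x,y,z,w]).as_matrix();return np.arctan2(m[1,0],m[0,0])
def totool(s,P):
    w,x,y,z=s["tool_rot"];return R.from_quat([x,y,z,w]).as_matrix().T@(np.array(P)-s["eef_pos"])
E
python3 - <<'E'
from h import *
f=lambda n,u,v,z:print(n,u,v,ray(n,(u/1.5,v/1.5),z).round(3))
f("scene",373,354,.106)
for u,v in((490,312),(460,335)):f("scene",u,v,.014)
for u,v in((323,346),(340,381),(404,370)):f("side",u,v,.014)
f("scene",321,295,.11);f("scene",361,281,.09);f("scene",375,232,.088);f("scene",463,262,.01);f("scene",555,246,.01);f("scene",263,390,.072)
s=readout.sense();print(yaw(s),cam("wrist",s)[1])
E
```

```text
scene 373 354 [0.438 0.171 0.106]
scene 490 312 [ 0.387 -0.171  0.014]
scene 460 335 [ 0.388 -0.063  0.014]
side 323 346 [ 0.381 -0.064  0.014]
side 340 381 [ 0.391 -0.184  0.014]
side 404 370 [ 0.53  -0.191  0.014]
scene 321 295 [0.64  0.156 0.11 ]
scene 361 281 [0.626 0.046 0.09 ]
scene 375 232 [ 0.735 -0.094  0.088]
scene 463 262 [ 0.552 -0.25   0.01 ]
scene 555 246 [ 0.425 -0.489  0.01 ]
scene 263 390 [0.54  0.389 0.072]
-2.9068959305546698 [[-0.23257576  0.94382416  0.23474343  0.08142915]
 [ 0.97257623  0.22520395  0.05812616 -0.62250693]
 [ 0.00199572  0.24182462 -0.97031792  0.38388982]
 [ 0.          0.          0.          1.        ]]
```

```bash
python3 -c "
from h import *
s=readout.sense();print(totool(s,[.43,-.2,.3]),totool(s,[.42,.03,.3]))"
```

```text
[-0.37159011  0.33009123 -0.06680931] [-0.41535031  0.55611083 -0.06637866]
```

```bash
r="python3 steer.py"; python3 steer.py '0.087 -0.030 0.027 -0.0067 0;0.087 -0.030 0.027 -0.0067 0;0.087 -0.030 0.027 -0.0067 0;0.087 -0.030 0.027 -0.0067 0;0.087 -0.030 0.027 -0.0067 0;0.087 -0.030 0.027 -0.0067 0;0.087 -0.030 0.027 -0.0067 0;0.087 -0.030 0.027 -0.0067 0;0.087 -0.030 0.027 -0.0067 0;0.087 -0.030 0.027 -0.0067 0' 10
python3 steer.py '0.087 -0.0144 0.0358 0 0;0.087 -0.0144 0.0358 0 0;0.087 -0.0144 0.0358 0 0;0.087 -0.0144 0.0358 0 0;0.087 -0.0144 0.0358 0 0;0.087 -0.0144 0.0358 0 0;0.087 -0.0144 0.0358 0 0;0.087 -0.0144 0.0358 0 0;0.087 0 0 0 0.117;0.087 0 0 0 0.117'
python3 steer.py '0.087 0 0 0 0;0.087 0 0 0 0;0.087 0 0 0 0'
python3 - <<'E'
from h import *
s=readout.sense();im=imaging.snapshot("wrist");print(s["joint_positions"],s["eef_pos"],yaw(s))
cv2.imwrite("pics/w1raw.png",im[:,:,::-1])
cv2.imwrite("pics/w1.png",cv2.resize(im[:,:,::-1],(768,576),interpolation=cv2.INTER_CUBIC))
np.save("w1.npy",np.r_[s["eef_pos"],s["tool_rot"]])
E
```

```text
time_s: 0.93
eef_pos: [0.3747, -0.2735, 0.3007]
tool_rot: [-0.0, -0.117, 0.993, 0.0]
contact_force: [0.4, -1.3, 0.7]
grip_width: 0.0869
grip_force: 0.0
time_s: 1.77
eef_pos: [0.4196, 0.0321, 0.3001]
tool_rot: [-0.001, 0.0, 1.0, -0.0]
contact_force: [-0.4, -0.1, 0.8]
grip_width: 0.0872
grip_force: 0.0
time_s: 2.02
eef_pos: [0.4196, 0.0296, 0.3004]
tool_rot: [-0.0, -0.001, 1.0, -0.0]
contact_force: [-0.4, 0.8, 0.5]
grip_width: 0.087
grip_force: 0.0
[ 4.59940389e-01 -2.16262342e-02 -3.33639245e-01 -8.65994013e-05
 -1.25908262e+00 -2.02811694e+00] [0.41961125 0.0295594  0.30041066] -3.1389994579325817
```

View pics/w1.png

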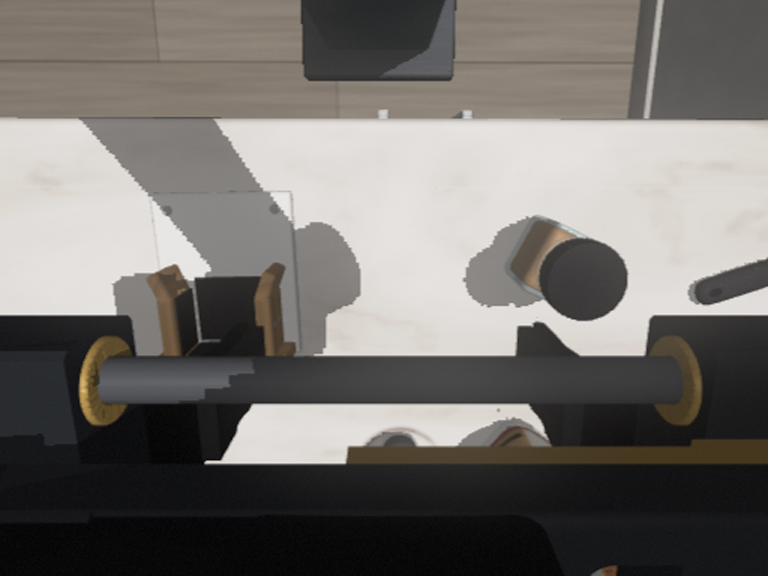

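The wrist view shows the lid top centred near (583,279), with jar shoulder corners near (537,217) and (510,266). The brace board's front corners are at (150,192) and (291,191), its right edge runs down to (299,350), and the jaws are at (168,270) and (270,268).

```bash
python3 - <<'E'
from h import *
a=np.load("w1.npy");s=dict(eef_pos=a[:3],tool_rot=a[3:])
im=cv2.imread("pics/w1raw.png")
f=lambda u,v,z:ray("wrist",(u/1.5,v/1.5),z,s)
g=cv2.cvtColor(im,cv2.COLOR_BGR2GRAY)
m=np.zeros_like(g);m[150:220,345:430]=(g[150:220,345:430]<70)
n,l,st,ce=cv2.connectedComponentsWithStats(m)
i=1+np.argmax(st[1:,4]);print(st[i],ce[i]);c,_=cv2.findContours((l==i).astype(np.uint8),0,1);print(cv2.minEnclosingCircle(c[0]))
(cc,r)=cv2.minEnclosingCircle(c[0])
print("lid",ray("wrist",cc,.1055,s),"scene",ray("scene",(373/1.5,354/1.5),.1055))
print("r",np.ptp([ray("wrist",(cc[0]+k*r,cc[1]),.1055,s)[1] for k in(-1,1)]))
for p in((150,192),(291,191),(299,350)):print("brd",f(*p,.014))
for p in((537,217),(510,266),(585,240)):print("jar",f(*p,.072))
for p in((196,276),(256,276)):print("slot",f(*p,.014),f(*p,.056))
# board edge fits
cv2.imwrite("pics/w1c.png",np.hstack([cv2.resize(im[120:240,90:220],(390,360),interpolation=cv2.INTER_CUBIC),cv2.resize(im[120:240,320:450],(390,360),interpolation=cv2.INTER_CUBIC)]))
E
```

```text
[ 360  160   58   53 2117] [386.49173359 187.97071327]
((388.420166015625, 185.00570678710938), 28.857702255249023)
lid [0.4368099  0.16754072 0.1055    ] scene [0.43819735 0.17077375 0.1055    ]
r 0.061805493956417434
brd [ 0.38359305 -0.17790055  0.014     ]
brd [ 0.38241887 -0.05579141  0.014     ]
brd [ 0.52922693 -0.05495324  0.014     ]
jar [0.3976345  0.14164816 0.072     ]
jar [0.43576999 0.12344046 0.072     ]
jar [0.41518461 0.17984569 0.072     ]
slot [ 0.4582454  -0.14490255  0.014     ] [ 0.44823134 -0.12814064  0.056     ]
slot [ 0.45810301 -0.09078535  0.014     ] [ 0.44810261 -0.07921606  0.056     ]
```

View pics/w1c.png

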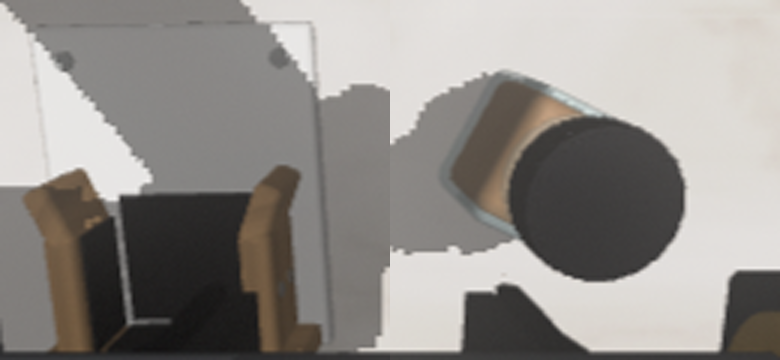

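```bash
python3 steer.py '0.087 -0.003 0.0346 0 0;0.087 -0.003 0.0346 0 0;0.087 -0.003 0.0346 0 0;0.087 -0.003 0.0346 0 0;0.087 0 0 0 0;0.087 0 0 0 0;0.087 0 0 0 0'
python3 - <<'E'
from h import *
s=readout.sense();im=imaging.snapshot("wrist")
np.save("w2.npy",np.r_[s["eef_pos"],s["tool_rot"]])
cv2.imwrite("pics/w2raw.png",im[:,:,::-1])
u,v=proj("wrist",[.437,.168,.1],s)[0];print(u,v,s["eef_pos"],s["joint_positions"])
u,v=int(u),int(v);print(u-75,v-56)
cv2.imwrite("pics/w2c.png",cv2.resize(im[max(v-56,0):v+56,u-75:u+75,::-1],None,fx=5,fy=5,interpolation=cv2.INTER_CUBIC))
E
```

```text
time_s: 2.65
eef_pos: [0.4316, 0.1678, 0.3003]
tool_rot: [-0.0, -0.001, 1.0, -0.0]
contact_force: [-0.3, 0.5, 0.4]
grip_width: 0.0869
grip_force: 0.0
259.8932464122388 172.95625781091914 [0.4315636  0.16779086 0.30032803] [ 7.23153150e-01  5.87371996e-02 -2.51405946e-01 -3.05422540e-05
 -1.26148893e+00 -2.29275859e+00]
184 116
```

View pics/w2c.png

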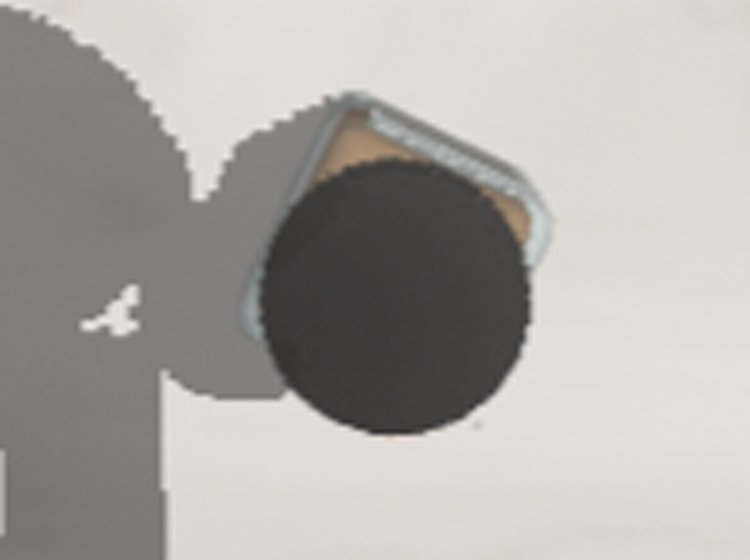

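The view from above shows the lid disc centred near (395,298) in the crop. The outer glass edges run from (365,93) to (520,170) and from (335,110) to (243,300).

```bash
python3 - <<'E'
from h import *
a=np.load("w2.npy");s=dict(eef_pos=a[:3],tool_rot=a[3:])
f=lambda u,v,z:ray("wrist",(184+u/5,116+v/5),z,s)
for z in(0.003,.06):
    P=[f(*p,z) for p in((365,93),(520,170),(335,110),(243,300))]
    for p in P:print(p.round(4))
    d=P[1]-P[0];e=P[3]-P[2];print(np.arctan2(-d[0],d[1]),np.arctan2(e[1],e[0]))
for b in (435,):
  print("lid",f(395,300,.106),f(395,435,.106),f(260,300,.106),f(530,300,.106))
lid=f(395,300,.106)[:2]
# model overlay
im=cv2.imread("pics/w2raw.png");im=cv2.resize(im[116:229,184:334],None,fx=5,fy=5)
th=np.linspace(0,6.283,73)
def draw(P,c):
    q=((proj("wrist",P,s)-[184,116])*5).astype(int);cv2.polylines(im,[q.reshape(-1,1,2)],True,c,1)
for z in(.106,.083):draw(np.c_[lid[0]+.029*np.cos(th),lid[1]+.029*np.sin(th),0*th+z],(0,255,0))
for y,c in((-.44,(0,0,255)),):
    q=np.array([[1,1],[1,-1],[-1,-1],[-1,1]])*.03@np.array([[np.cos(y),np.sin(y)],[-np.sin(y),np.cos(y)]])+lid
    for z in(0,.07):draw(np.c_[q,np.full(4,z)],c)
cv2.imwrite("pics/w2o.png",im)
E
```

```text
[0.4043 0.164  0.003 ]
[0.4249 0.2059 0.003 ]
[0.4089 0.156  0.003 ]
[0.4609 0.1303 0.003 ]
-0.45669827800436674 -0.45751085789328855
[0.3995 0.1645 0.06  ]
[0.4174 0.2011 0.06  ]
[0.4034 0.1575 0.06  ]
[0.4489 0.1351 0.06  ]
-0.45669827800436696 -0.45751085789328794
lid [0.43907676 0.17130612 0.106     ] [0.46896503 0.17140784 0.106     ] [0.43911458 0.14263275 0.106     ] [0.43903894 0.19997707 0.106     ]
```

View pics/w2o.png

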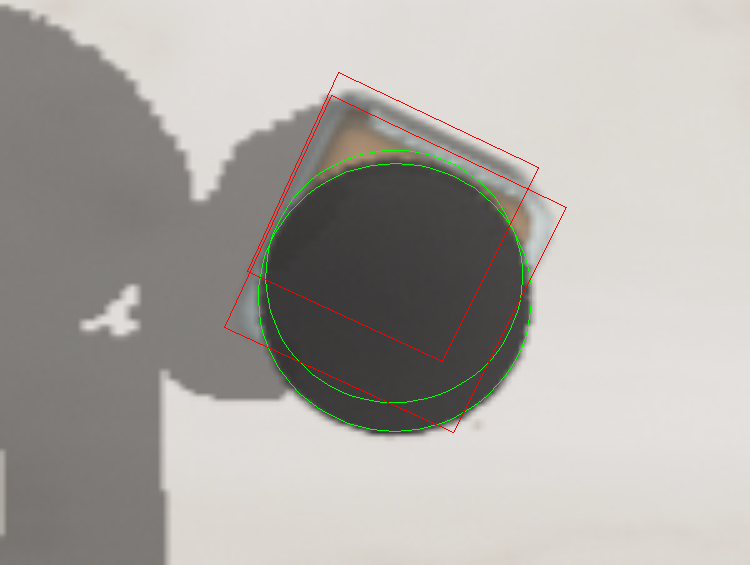

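```bash
python3 steer.py '0.087 -0.0075 0.0035 0 0;0.087 0 0 0.035 0;0.087 0 0 0.035 0;0.087 0 0 0.035 0;0.087 0 0 0.035 0;0.087 0 0 0.030 0;0.087 0 0 0.022 0;0.087 0 0 0.012 0;0.087 0 0 0.007 0;0.087 0 0 0 0'
python3 steer.py '0.087 0 0 0 0;0.070 0 0 0 0;0.066 0 0 0 0;0.063 0 0 0 0;0.060 0 0 0 0;0.050 0 0 0 0;0.050 0 0 0 0;0.050 0 0 0 0' 20
python3 - <<'E'
from h import *
s=readout.sense();print(s)
cv2.imwrite("pics/s3.png",cv2.resize(imaging.snapshot("scene")[150:300,170:340,::-1],None,fx=4,fy=4,interpolation=cv2.INTER_CUBIC))
E
```

```text
time_s: 3.53
eef_pos: [0.4391, 0.1708, 0.0884]
tool_rot: [-0.001, 0.0, 1.0, -0.001]
contact_force: [0.6, -0.1, 0.3]
grip_width: 0.0869
grip_force: 0.0
time_s: 4.2
eef_pos: [0.4391, 0.1713, 0.0899]
tool_rot: [-0.0, -0.001, 1.0, -0.0]
contact_force: [-0.1, -3.2, 3.0]
grip_width: 0.0572
grip_force: 20.0
{'time_s': 4.2, 'joint_positions': array([ 7.18262998e-01,  2.94634955e-01, -5.51943568e-01,  9.16748712e-04,
       -7.24893827e-01, -2.28857319e+00]), 'qd': array([-0.00179645,  0.00021117,  0.0009283 , -0.0012951 ,  0.00297435,
        0.00082889]), 'joint_efforts': array([ 1.37810402e+00, -2.78325498e+01,  1.34417948e+01,  2.31531143e+00,
        3.80419325e-01, -2.02942238e-02]), 'eef_pos': array([0.4391484 , 0.17134509, 0.08985688]), 'tool_rot': array([-5.46837619e-05, -5.86297333e-04,  9.99999725e-01, -4.51179850e-04]), 'contact_force': array([-0.07478988, -3.23551117,  3.03062265]), 'moment': array([-0.85598969, -0.1796116 ,  0.04886026]), 'grip_force': 20.000224515097216, 'grip_width': 0.057215664662467504}
```

```bash
python3 steer.py '0.050 0 0 -0.005 0;0.050 0 0 -0.01 0;0.050 0 0 -0.015 0;0.050 0 0 -0.020 0;0.050 0 0 -0.015 0;0.050 0 0 -0.005 0;0.050 0 0 0 0;0.050 0 0 0 0' 25
python3 - <<'E'
from h import *
s=readout.sense();print(s["moment"],s["eef_pos"],s["joint_positions"],yaw(s))
print(totool(s,[.395,-.1165,.16]))
cv2.imwrite("pics/s4.png",cv2.resize(imaging.snapshot("scene")[150:300,170:340,::-1],None,fx=4,fy=4,interpolation=cv2.INTER_CUBIC))
E
```

```text
time_s: 4.92
eef_pos: [0.4382, 0.1716, 0.1585]
tool_rot: [-0.001, -0.0, 1.0, -0.0]
contact_force: [-0.0, -1.5, -5.7]
grip_width: 0.0569
grip_force: 25.0
[-0.05704172  0.06976173 -0.0162509 ] [0.43823693 0.17155674 0.15848378] [ 7.18841350e-01  1.98660493e-01 -4.66321593e-01 -1.38901602e-03
 -9.07506332e-01 -2.28862016e+00] -3.141431589206479
[ 0.04328626 -0.28805017 -0.0013464 ]
```

View pics/s4.png

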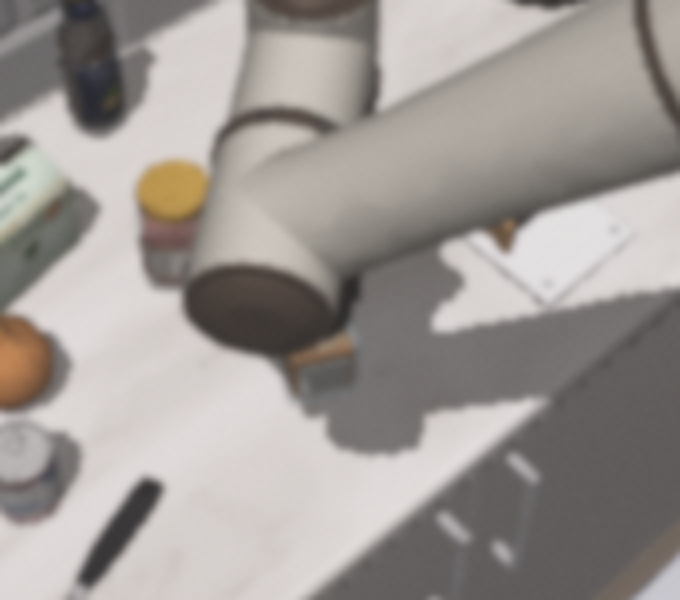

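```bash
python3 steer.py '0.050 0.0027 -0.018 0 0;0.050 0.0054 -0.036 0 0;0.050 0.0054 -0.036 0 0;0.050 0.0054 -0.036 0 0;0.050 0.0054 -0.036 0 0;0.050 0.0054 -0.036 0 0;0.050 0.0054 -0.036 0 0;0.050 0.0054 -0.036 0 0;0.050 0.0027 -0.018 0 0;0.050 0 0 0 0'
python3 steer.py '0.050 0 0 0 -0.045;0.050 0 0 0 -0.10;0.050 0 0 0 -0.10;0.050 0 0 0 -0.10;0.050 0 0 0 -0.08;0.050 0 0 0 -0.04;0.050 0 0 0 0;0.050 0 0 0 0;0.050 0 0 0 0'
python3 - <<'E'
from h import *
s=readout.sense();print(s["moment"],s["eef_pos"],s["joint_positions"],yaw(s))
im=imaging.snapshot("wrist");cv2.imwrite("pics/w5raw.png",im[:,:,::-1])
im2=imaging.snapshot("side");cv2.imwrite("pics/side5raw.png",im2[:,:,::-1])
np.save("w5.npy",np.r_[s["eef_pos"],s["tool_rot"]])
u,v=proj("side",[.44,-.116,.05])[0].astype(int);print(u,v)
a=cv2.resize(im[:,:,::-1],(512,384));b=cv2.resize(im2[v-75:v+75,u-55:u+55,::-1],None,fx=2.56,fy=2.56,interpolation=cv2.INTER_CUBIC)
cv2.imwrite("pics/w5.png",np.hstack([a,b]))
E
```

```text
time_s: 5.8
eef_pos: [0.394, -0.1189, 0.158]
tool_rot: [-0.002, 0.002, 1.0, -0.0]
contact_force: [-0.8, 0.3, -4.7]
grip_width: 0.0574
grip_force: 25.0
time_s: 6.55
eef_pos: [0.3959, -0.116, 0.159]
tool_rot: [-0.001, -0.23, 0.973, 0.0]
contact_force: [0.9, 0.5, -5.2]
grip_width: 0.0571
grip_force: 25.0
[-0.01369079  0.00685753  0.07584848] [ 0.39586692 -0.11597005  0.15896959] [ 1.12636804e-01  9.80304118e-02 -5.91439097e-01 -3.06131134e-04
 -8.82640279e-01 -1.21816987e+00] -2.6765235841827013
236 228
```

View pics/w5.png

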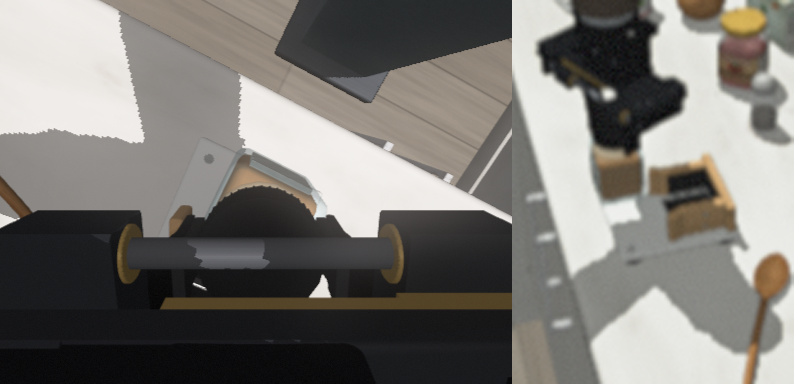

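The jar hangs upright by its lid in front of the brace. Its near glass edge runs from (248,152) to (318,188), and the board's front-left corner is at (203,138). I'll check both edge yaws numerically.

```bash
python3 - <<'E'
from h import *
a=np.load("w5.npy");s=dict(eef_pos=a[:3],tool_rot=a[3:])
g=cv2.imread("pics/w5raw.png",0)
L=cv2.createLineSegmentDetector().detect(g)[0].reshape(-1,4)
for l in L:
    m=(l[:2]+l[2:])/2
    if np.hypot(*(l[2:]-l[:2]))>12 and 150<m[0]<345 and 125<m[1]<225:
        for z in(.014,.075):
            p,q=ray("wrist",l[:2],z,s),ray("wrist",l[2:],z,s);d=q-p
            an=np.arctan2(d[1],d[0]);an=(an+np.pi/4)%(np.pi/2)-np.pi/4
            print(l.round(1),z,p[:2].round(4),q[:2].round(4),"yaw",round(an,3),"len",round(np.hypot(d[0],d[1]),3))
E
```

```text
[303.5 202.5 314.8 219.5] 0.014 [ 0.3975 -0.0694] [ 0.4074 -0.052 ] yaw -0.518 len 0.02
[303.5 202.5 314.8 219.5] 0.075 [ 0.3851 -0.085 ] [ 0.393  -0.0711] yaw -0.518 len 0.016
[238.  188.9 262.  184.9] 0.014 [ 0.413  -0.1294] [ 0.3997 -0.1114] yaw 0.634 len 0.022
[238.  188.9 262.  184.9] 0.075 [ 0.3974 -0.1326] [ 0.3869 -0.1184] yaw 0.634 len 0.018
[262.2 185.4 284.5 190. ] 0.014 [ 0.4001 -0.111 ] [ 0.3947 -0.0907] yaw 0.256 len 0.021
[262.2 185.4 284.5 190. ] 0.075 [ 0.3871 -0.1181] [ 0.3829 -0.1019] yaw 0.256 len 0.017
[242.1 145.2 309.  178.9] 0.014 [ 0.3753 -0.1436] [ 0.3755 -0.0756] yaw -0.003 len 0.068
[242.1 145.2 309.  178.9] 0.075 [ 0.3674 -0.1439] [ 0.3676 -0.0899] yaw -0.003 len 0.054
[222.6 198.2 237.8 189.9] 0.014 [ 0.4274 -0.1383] [ 0.4139 -0.1292] yaw -0.597 len 0.016
[222.6 198.2 237.8 189.9] 0.075 [ 0.4088 -0.1397] [ 0.3981 -0.1324] yaw -0.597 len 0.013
[310.  192.8 316.1 203.6] 0.014 [ 0.3865 -0.0685] [ 0.3931 -0.0585] yaw -0.584 len 0.012
[310.  192.8 316.1 203.6] 0.075 [ 0.3764 -0.0842] [ 0.3816 -0.0763] yaw -0.584 len 0.01
[305.7 179.3 315.  188.7] 0.014 [ 0.37
[... 1740 characters left out ...]
9 179.7 254.7 172.5] 0.014 [ 0.3921 -0.1072] [ 0.3924 -0.1226] yaw 0.018 len 0.015
[269.9 179.7 254.7 172.5] 0.075 [ 0.3808 -0.115 ] [ 0.3811 -0.1272] yaw 0.018 len 0.012
[239.6 167.  225.1 193.5] 0.014 [ 0.394  -0.1369] [ 0.4223 -0.1381] yaw -0.042 len 0.028
[239.6 167.  225.1 193.5] 0.075 [ 0.3823 -0.1386] [ 0.4048 -0.1396] yaw -0.042 len 0.023
[233.  152.1 202.  137.9] 0.014 [ 0.3845 -0.1481] [ 0.3854 -0.1781] yaw 0.031 len 0.03
[233.  152.1 202.  137.9] 0.075 [ 0.3747 -0.1475] [ 0.3755 -0.1713] yaw 0.031 len 0.024
[230.6 166.9 212.8 203. ] 0.014 [ 0.3975 -0.1443] [ 0.4356 -0.1445] yaw -0.004 len 0.038
[230.6 166.9 212.8 203. ] 0.075 [ 0.3851 -0.1445] [ 0.4154 -0.1446] yaw -0.004 len 0.03
```

```bash
python3 steer.py '0.050 0 0 0.015 -0.01;0.050 0 0 0.02 0;0.050 0 0 0.012 0;0.050 0 0 0.005 0;0.050 0 0 0 0;0.050 0 0 0 0'
python3 steer.py '0.050 -0.0089 -0.0046 0 0;0.050 -0.0089 -0.0046 0 0;0.050 -0.0089 -0.0046 0 0;0.050 -0.0089 -0.0046 0 0;0.050 0 0 0 0;0.050 0 0 0 0'
python3 -c "
from h import *
s=readout.sense();print(s['eef_pos'],yaw(s),s['contact_force'],s['moment'])"
```

```text
time_s: 7.15
eef_pos: [0.3968, -0.1162, 0.1079]
tool_rot: [0.0, -0.236, 0.972, -0.0]
contact_force: [-0.5, 0.2, -4.3]
grip_width: 0.057
grip_force: 25.0
time_s: 7.65
eef_pos: [0.4369, -0.1162, 0.1074]
tool_rot: [-0.0, -0.236, 0.972, 0.0]
contact_force: [1.0, 0.5, -5.2]
grip_width: 0.0569
grip_force: 25.0
[ 0.43692508 -0.11622451  0.10741774] -2.66610198619731 [ 1.0213759   0.49630238 -5.19372143] [ 0.05634736  0.05029768 -0.04257195]
```

```bash
python3 steer.py '0.050 -0.0044 -0.0023 0 0;0.050 -0.0044 -0.0023 0 0;0.050 0 0 0 0;0.050 0 0 0 0'
python3 steer.py '0.050 -0.0044 -0.0023 0 0;0.050 -0.0044 -0.0023 0 0;0.050 0 0 0 0;0.050 0 0 0 0'
```

```text
time_s: 7.98
eef_pos: [0.4464, -0.1163, 0.1076]
tool_rot: [-0.0, -0.236, 0.972, -0.0]
contact_force: [-0.1, 0.2, -4.7]
grip_width: 0.0572
grip_force: 25.0
time_s: 8.32
eef_pos: [0.4565, -0.1163, 0.1076]
tool_rot: [0.0, -0.236, 0.972, -0.0]
contact_force: [-0.8, -0.2, -4.7]
grip_width: 0.0568
grip_force: 25.0
```

Already inside the straight jaws with no lateral force; continuing.

```bash
python3 steer.py '0.050 -0.0044 -0.0023 0 0;0.050 -0.0044 -0.0023 0 0;0.050 0 0 0 0;0.050 0 0 0 0'
python3 steer.py '0.050 -0.0044 -0.0023 0 0;0.050 -0.0044 -0.0023 0 0;0.050 0 0 0 0;0.050 0 0 0 0'
python3 steer.py '0.050 -0.0044 -0.0023 0 0;0.050 0 0 0 0;0.050 0 0 0 0'
```

```text
time_s: 8.65
eef_pos: [0.4664, -0.1164, 0.1075]
tool_rot: [0.0, -0.236, 0.972, -0.0]
contact_force: [0.7, 0.2, -5.8]
grip_width: 0.057
grip_force: 25.0
time_s: 8.98
eef_pos: [0.4764, -0.1165, 0.1075]
tool_rot: [0.0, -0.236, 0.972, -0.0]
contact_force: [-0.3, 0.9, -5.6]
grip_width: 0.0571
grip_force: 25.0
time_s: 9.23
eef_pos: [0.4812, -0.1165, 0.1076]
tool_rot: [0.0, -0.236, 0.972, -0.0]
contact_force: [0.1, -0.5, -5.2]
grip_width: 0.0572
grip_force: 25.0
```

```bash
python3 steer.py '0.050 0 0 0.002 0;0.050 0 0 0.001 0;0.050 0 0 0 0;0.050 0 0 0 0'
python3 steer.py '0.050 0 0 0.001 0;0.050 0 0 0 0;0.050 0 0 0 0'
```

```text
time_s: 9.57
eef_pos: [0.4807, -0.1165, 0.1044]
tool_rot: [-0.0, -0.236, 0.972, 0.0]
contact_force: [-0.0, -0.4, -4.9]
grip_width: 0.0569
grip_force: 25.0
time_s: 9.82
eef_pos: [0.4811, -0.1167, 0.104]
tool_rot: [0.0, -0.236, 0.972, -0.0]
contact_force: [-1.7, -1.1, -0.2]
grip_width: 0.0568
grip_force: 25.0
```

Touching the board now; slide on to the stop.

```bash
python3 steer.py '0.050 -0.0027 -0.0014 0 0;0.050 0 0 0 0;0.050 0 0 0 0'
python3 steer.py '0.050 -0.0018 -0.0009 0 0;0.050 0 0 0 0;0.050 0 0 0 0'
python3 steer.py '0.050 -0.0018 -0.0009 0 0;0.050 0 0 0 0;0.050 0 0 0 0'
```

```text
time_s: 10.07
eef_pos: [0.4836, -0.1168, 0.1042]
tool_rot: [-0.001, -0.236, 0.972, -0.0]
contact_force: [-5.4, -1.4, 4.5]
grip_width: 0.0573
grip_force: 25.0
time_s: 10.32
eef_pos: [0.4854, -0.1169, 0.1044]
tool_rot: [-0.001, -0.236, 0.972, -0.0]
contact_force: [-5.5, -1.0, 7.3]
grip_width: 0.057
grip_force: 25.0
time_s: 10.57
eef_pos: [0.4874, -0.1169, 0.1047]
tool_rot: [-0.001, -0.236, 0.972, -0.0]
contact_force: [-4.8, -1.1, 8.6]
grip_width: 0.0569
grip_force: 25.0
```

```bash
python3 steer.py '0.050 0 0 -0.0013 0;0.050 0 0 0 0;0.050 0 0 0 0'
python3 steer.py '0.050 -0.0013 -0.0007 0 0;0.050 0 0 0 0;0.050 0 0 0 0'
python3 steer.py '0.050 -0.0013 -0.0007 0 0;0.050 0 0 0 0;0.050 0 0 0 0'
```

```text
time_s: 10.82
eef_pos: [0.488, -0.1164, 0.1043]
tool_rot: [0.0, -0.235, 0.972, 0.0]
contact_force: [-0.6, 0.8, -2.1]
grip_width: 0.0572
grip_force: 25.0
time_s: 11.07
eef_pos: [0.4887, -0.1166, 0.1044]
tool_rot: [-0.001, -0.236, 0.972, 0.0]
contact_force: [-4.3, -0.9, -0.5]
grip_width: 0.057
grip_force: 25.0
time_s: 11.32
eef_pos: [0.4896, -0.1167, 0.1046]
tool_rot: [-0.002, -0.236, 0.972, 0.0]
contact_force: [-4.9, -0.4, 0.7]
grip_width: 0.0571
grip_force: 25.0
```

```bash
cat > look.py <<'E'
from h import *
import sys
s=readout.sense();im=imaging.snapshot("wrist");cv2.imwrite(f"pics/{sys.argv[1]}.png",im[:,:,::-1])
np.save(sys.argv[1]+".npy",np.r_[s["eef_pos"],s["tool_rot"]])
print(s["eef_pos"],yaw(s),s["contact_force"],s["moment"])
g=cv2.cvtColor(im,cv2.COLOR_RGB2GRAY)
for l in cv2.createLineSegmentDetector().detect(g)[0].reshape(-1,4):
    p,q=ray("wrist",l[:2],.014,s),ray("wrist",l[2:],.014,s);d=q-p;L=np.hypot(d[0],d[1])
    an=np.arctan2(d[1],d[0]);an=(an+np.pi/4)%(np.pi/2)-np.pi/4
    m=(p+q)/2
    if L>.015 and abs(an)<.1 and .36<m[0]<.56 and -.19<m[1]<-.04:print(l.round(),p[:2].round(4),q[:2].round(4),round(an,3),"X" if abs(d[0])>abs(d[1]) else "Y")
E
python3 steer.py '0.060 0 0 0 0;0.065 0 0 0 0;0.075 0 0 0 0;0.087 0 0 0 0;0.087 0 0 0 0;0.087 0 0 0 0;0.087 0 0 0 0'
python3 steer.py '0.087 0 0 -0.01 0;0.087 0 0 -0.03 0;0.087 0 0 -0.04 0;0.087 0 0 -0.04 0;0.087 0 0 -0.03 0;0.087 0 0 0 0;0.087 0 0 0 0'
python3 look.py w6
```

```text
time_s: 11.9
eef_pos: [0.4914, -0.1165, 0.105]
tool_rot: [0.0, -0.236, 0.972, -0.0]
contact_force: [-0.5, -0.5, 0.0]
grip_width: 0.0851
grip_force: 0.0
time_s: 12.48
eef_pos: [0.4919, -0.1164, 0.2569]
tool_rot: [0.003, -0.236, 0.972, -0.0]
contact_force: [0.3, 0.5, -0.6]
grip_width: 0.0867
grip_force: 0.0
[ 0.49194232 -0.11641596  0.25694109] -2.665781778776565 [ 0.26628252  0.47205937 -0.58623295] [0.06692434 0.06650345 0.03143419]
[257. 208. 234. 195.] [ 0.5473 -0.0923] [ 0.5453 -0.125 ] -0.062 Y
[250. 123. 290. 142.] [ 0.4588 -0.1467] [ 0.4571 -0.0949] 0.031 Y
[297. 180. 288. 197.] [ 0.4938 -0.0656] [ 0.5174 -0.0644] 0.049 X
[252.  52. 238.  86.] [ 0.3878 -0.1795] [ 0.428 -0.178] 0.036 X
[263. 138. 284. 147.] [ 0.4672 -0.1257] [ 0.465 -0.098] 0.078 Y
[239.  72. 248.  51.] [ 0.4141 -0.1837] [ 0.3902 -0.1844] 0.027 X
[288. 219. 271. 211.] [ 0.5426 -0.0508] [ 0.5427 -0.0742] 0.006 Y
[292. 147. 259. 131.] [ 0.4608 -0.0901] [ 0.4618 -0.1331] 0.024 Y
[310. 163. 300. 183.] [ 0.4673 -0.0611] [ 0.4944 -0.0603] 0.03 X
[228. 173. 236. 152.] [ 0.5237 -0.1434] [ 0.4958 -0.146 ] 0.094 X
[244. 132. 231. 158.] [ 0.4706 -0.1488] [ 0.5059 -0.1482] 0.016 X
[231. 192. 198. 177.] [ 0.544  -0.1298] [ 0.5448 -0.1738] 0.018 Y
[220. 175. 242. 127.] [ 0.5299 -0.151 ] [ 0.4666 -0.1529] 0.031 X
[213. 162. 229. 126.] [ 0.5196 -0.1658] [ 0.4728 -0.1667] 0.019 X
[322. 147. 347. 102.] [ 0.4442 -0.0579] [ 0.3863 -0.0589] 0.018 X
[347.  99. 256.  52.] [ 0.3836 -0.0603] [ 0.3863 -0.1763] 0.024 Y
[294. 202. 313. 164.] [ 0.5188 -0.0556] [ 0.4673 -0.0572] 0.03 X
```

```bash
python3 steer.py '0.0 0.020 0.0102 0 0;0.0 0.020 0.0102 0 0;0.0 0.020 0.0102 0 0;0.0 0 0 0 0.115;0.0 0 0 0 0.115;0.0 0 0 0 0.115;0.0 0 0 0 0.110;0.0 0 0 0 0' 5
python3 steer.py '0.0 0 0 0.035 0;0.0 0 0 0.035 0;0.0 0 0 0.035 0;0.0 0 0 0.035 0;0.0 0 0 0.025 0;0.0 0 0 0.015 0;0.0 0 0 0.008 0;0.0 0 0 0 0;0.0 0 0 0 0'
python3 -c "
from h import *
s=readout.sense();print(s['eef_pos'],yaw(s))"
```

```text
time_s: 13.2
eef_pos: [0.4227, -0.1168, 0.2531]
tool_rot: [-0.002, -0.009, 1.0, 0.0]
contact_force: [-0.8, 0.1, -0.2]
grip_width: 0.0414
grip_force: 0.0
time_s: 13.95
eef_pos: [0.4237, -0.1169, 0.0667]
tool_rot: [-0.0, -0.011, 1.0, -0.0]
contact_force: [-0.4, -0.8, 1.0]
grip_width: 0.0007
grip_force: 0.0
[ 0.42367618 -0.11688907  0.06672177] -3.119316125706049
```

Now push forward: expected contact near TCP x ≈ 0.447.

```bash
python3 steer.py '0.0 -0.008 0 0 0;0.0 -0.008 0 0 0;0.0 -0.003 0 0 0;0.0 0 0 0 0;0.0 0 0 0 0'
python3 steer.py '0.0 -0.002 0 0 0;0.0 0 0 0 0;0.0 0 0 0 0'
python3 steer.py '0.0 -0.0015 0 0 0;0.0 0 0 0 0;0.0 0 0 0 0'
```

```text
time_s: 14.37
eef_pos: [0.4431, -0.1164, 0.0672]
tool_rot: [0.0, -0.01, 1.0, 0.0]
contact_force: [-0.4, -0.4, 0.1]
grip_width: 0.0005
grip_force: 0.0
time_s: 14.62
eef_pos: [0.4445, -0.1164, 0.0669]
tool_rot: [-0.0, -0.01, 1.0, 0.0]
contact_force: [-0.4, -0.9, -0.1]
grip_width: 0.0007
grip_force: 0.0
time_s: 14.87
eef_pos: [0.4462, -0.1164, 0.0668]
tool_rot: [-0.0, -0.01, 1.0, -0.0]
contact_force: [-0.0, -0.5, -0.2]
grip_width: 0.0002
grip_force: 0.0
```

```bash
for i in 1 2; do python3 steer.py '0.0 -0.001 0 0 0;0.0 0 0 0 0;0.0 0 0 0 0'; done
python3 steer.py '0.0 -0.001 0 0 0;0.0 0 0 0 0;0.0 0 0 0 0'
```

```text
time_s: 15.12
eef_pos: [0.4466, -0.1164, 0.0667]
tool_rot: [-0.001, -0.01, 1.0, -0.0]
contact_force: [-1.1, 0.2, 0.8]
grip_width: 0.0002
grip_force: 0.6
time_s: 15.37
eef_pos: [0.4467, -0.1164, 0.0666]
tool_rot: [-0.001, -0.01, 1.0, 0.0]
contact_force: [-3.7, 1.1, 3.3]
grip_width: 0.0005
grip_force: 2.4
time_s: 15.62
eef_pos: [0.447, -0.1166, 0.0666]
tool_rot: [-0.002, -0.01, 1.0, -0.0]
contact_force: [-7.0, -0.6, 4.1]
grip_width: 0.0007
grip_force: 3.2
```

```bash
python3 steer.py '0.0 -0.001 0 0 0;0.0 -0.001 0 0 0;0.0 0 0 0 0;0.0 0 0 0 0'; python3 steer.py '0.0 0.001 0 0 0;0.0 0.003 0 0 0;0.0 0.02 0 0 0;0.0 0 0 -0.03 0;0.0 0 0 -0.04 0;0.0 0 0 -0.04 0;0.08 0 0 -0.04 0;0.087 0 0 0 0;0.087 0 0 0 0;0.087 0 0 0 0'
python3 look.py w7
```

```text
time_s: 15.95
eef_pos: [0.4472, -0.1169, 0.0663]
tool_rot: [-0.004, -0.01, 1.0, -0.0]
contact_force: [-9.1, -0.7, 7.6]
grip_width: 0.0008
grip_force: 4.6
time_s: 16.78
eef_pos: [0.4276, -0.1165, 0.2168]
tool_rot: [0.001, -0.01, 1.0, 0.0]
contact_force: [-0.0, -0.4, -0.7]
grip_width: 0.0197
grip_force: 0.0
[ 0.42755403 -0.11652949  0.2167965 ] -3.1208415341229414 [-0.04459664 -0.3792498  -0.74623397] [ 0.00435201  0.04998254 -0.0318404 ]
[310. 236. 312. 211.] [ 0.5056 -0.0573] [ 0.4758 -0.0566] -0.024 X
[241. 194. 286. 194.] [ 0.4586 -0.1367] [ 0.4574 -0.0871] 0.024 Y
[199. 226. 197. 279.] [ 0.4961 -0.1839] [ 0.5635 -0.1872] -0.049 X
[242. 224. 268. 222.] [ 0.493  -0.1353] [ 0.4904 -0.1055] 0.09 Y
[202. 271. 202. 241.] [ 0.5521 -0.1816] [ 0.5143 -0.181 ] -0.018 X
[207. 211. 209. 234.] [ 0.4782 -0.1737] [ 0.5065 -0.1721] 0.057 X
[306. 212. 306. 232.] [ 0.4773 -0.0634] [ 0.5012 -0.0626] 0.033 X
[232. 213. 231. 194.] [ 0.4805 -0.146 ] [ 0.4587 -0.1478] 0.082 X
[286. 196. 284. 213.] [ 0.4589 -0.0865] [ 0.4793 -0.0876] -0.053 X
[322. 281. 321. 226.] [ 0.5621 -0.0397] [ 0.4932 -0.0458] 0.089 X
[206. 268. 308. 268.] [ 0.5482 -0.177 ] [ 0.5467 -0.0572] 0.012 Y
[276. 198. 241. 198.] [ 0.4624 -0.098 ] [ 0.463  -0.1367] 0.014 Y
[238. 211. 277. 211.] [ 0.4784 -0.1394] [ 0.4771 -0.0961] 0.032 Y
[272. 217. 238. 215.] [ 0.4845 -0.1014] [ 0.4827 -0.1394] -0.048 Y
[212. 233. 211. 214.] [ 0.5049 -0.1694] [ 0.4825 -0.1698] 0.018 X
[214. 124. 314. 125.] [ 0.3827 -0.1647] [ 0.3811 -0.06  ] 0.015 Y
[317. 234. 318. 278.] [ 0.5039 -0.0499] [ 0.5589 -0.0447] 0.093 X
[249. 238. 208. 239.] [ 0.5101 -0.1264] [ 0.5117 -0.1735] 0.033 Y
[313. 126. 216. 126.] [ 0.3831 -0.0612] [ 0.3851 -0.1634] 0.019 Y
[258. 208. 239. 207.] [ 0.4735 -0.1171] [ 0.4737 -0.138 ] 0.006 Y
[314. 169. 314. 152.] [ 0.4289 -0.0576] [ 0.4099 -0.0581] 0.026 X
[314. 147. 315. 131.] [ 0.4045 -0.0587] [ 0.3874 -0.0585] -0.014 X
```

```bash
python3 steer.py '0.087 -0.030 -0.0006 0 0;0.087 -0.030 -0.0008 0 0;0.087 0 0 0 0;0.087 0 0 0 0;0.087 0 0 0 0'
python3 steer.py '0.087 0 0 0.03 0;0.087 0 0 0.03 0;0.087 0 0 0.025 0;0.087 0 0 0.015 0;0.087 0 0 0.009 0;0.087 0 0 0.004 0;0.087 0 0 0 0'
python3 steer.py '0.070 0 0 0 0;0.066 0 0 0 0;0.063 0 0 0 0;0.060 0 0 0 0;0.050 0 0 0 0;0.050 0 0 0 0;0.050 0 0 0 0;0.050 0 0 0 0' 15
python3 -c "
from h import *
s=readout.sense();print(s['eef_pos'],yaw(s),s['moment'],s['joint_positions'])"
```

```text
time_s: 17.25
eef_pos: [0.4862, -0.1169, 0.215]
tool_rot: [-0.002, -0.01, 1.0, 0.0]
contact_force: [0.8, -0.4, -0.4]
grip_width: 0.0564
grip_force: 0.0
time_s: 17.83
eef_pos: [0.4865, -0.117, 0.1034]
tool_rot: [-0.001, -0.01, 1.0, -0.0]
contact_force: [0.9, 0.5, 0.6]
grip_width: 0.0868
grip_force: 0.0
time_s: 18.5
eef_pos: [0.4873, -0.1171, 0.1042]
tool_rot: [0.0, -0.01, 1.0, -0.0]
contact_force: [-0.3, -1.9, 1.6]
grip_width: 0.056
grip_force: 14.9
[ 0.48734228 -0.11710755  0.10416936] -3.1206407528193516 [-0.41050801  0.02234517 -0.02649195] [ 8.89000996e-02  3.17016247e-01 -4.66783975e-01  5.39501860e-04
 -7.86563065e-01 -1.63912556e+00]
```

```bash
python3 steer.py '0.050 -0.0007 0 0 0;0.050 0 0 0 0;0.050 0 0 0 0;0.050 0 0 0 -0.05;0.050 0 0 0 -0.05;0.050 0 0 0 0;0.050 0 0 0 0' 40
python3 -c "
from h import *
s=readout.sense();print(s['eef_pos'],yaw(s),s['moment'])"
```

```text
time_s: 19.08
eef_pos: [0.4877, -0.1169, 0.104]
tool_rot: [-0.0, -0.06, 0.998, -0.0]
contact_force: [-2.6, -0.6, 6.0]
grip_width: 0.0558
grip_force: 39.8
[ 0.4877168  -0.11691833  0.10404449] -3.021410588441749 [-0.23469563  0.68818892  0.09891029]
```

```bash
python3 steer.py '0.050 0 0 0 -0.05;0.050 0 0 -0.0003 -0.05;0.050 0 0 0 -0.05;0.050 0 0 -0.0003 -0.05;0.050 0 0 0 0;0.050 0 0 0 0'
python3 -c "
from h import *
s=readout.sense();print(s['eef_pos'],yaw(s),s['moment'])"
```

```text
time_s: 19.58
eef_pos: [0.4873, -0.117, 0.1041]
tool_rot: [-0.001, -0.159, 0.987, 0.0]
contact_force: [-2.8, -1.8, 2.7]
grip_width: 0.0557
grip_force: 39.8
[ 0.48726941 -0.11696498  0.10414474] -2.8225732125381966 [-0.51179137  0.75702049  0.0525195 ]
```

```bash
python3 steer.py '0.050 0 0 0 -0.05;0.050 0 0 -0.0003 -0.05;0.050 0 0 0 -0.05;0.050 0 0 -0.0003 -0.05'
python3 -c "
from h import *
s=readout.sense();print(s['eef_pos'],yaw(s),s['moment'],s['joint_efforts'][5])"
python3 steer.py '0.050 0 0 0 0;0.050 0 0 0 0'
python3 -c "
from h import *
s=readout.sense();print(s['eef_pos'],yaw(s),s['moment'],s['joint_efforts'][5])"
python3 look.py w8 | head -1
python3 - <<'E'
import cv2,numpy as np
a=cv2.imread('pics/w8.png')
from station import manip, imaging, readout
b=imaging.snapshot("side")[:,:,::-1];c=b[150:280,190:300]
cv2.imwrite('pics/w8v.png',np.hstack([cv2.resize(a[90:290,150:360],(420,400),interpolation=cv2.INTER_CUBIC),cv2.resize(c,(338,400),interpolation=cv2.INTER_CUBIC)]))
E
```

```text
time_s: 19.92
eef_pos: [0.4873, -0.1171, 0.1045]
tool_rot: [-0.001, -0.257, 0.966, 0.0]
contact_force: [-1.7, -2.8, -0.6]
grip_width: 0.0559
grip_force: 39.8
[ 0.48728862 -0.1170647   0.10446512] -2.621306250324465 [-0.79320012  0.40110862 -0.22805108] -0.18746429588645697
time_s: 20.08
eef_pos: [0.4872, -0.1169, 0.1045]
tool_rot: [-0.001, -0.256, 0.967, 0.0]
contact_force: [-0.9, -1.8, 0.2]
grip_width: 0.0557
grip_force: 39.8
[ 0.48722768 -0.11686929  0.1045435 ] -2.623168370310853 [-0.53884585  0.66542435  0.00396351] 0.009635245660319924
[ 0.48722768 -0.11686929  0.1045435 ] -2.623168370310853 [-0.9245469  -1.83622153  0.18343841] [-0.53884585  0.66542435  0.00396351]
```

View pics/w8v.png

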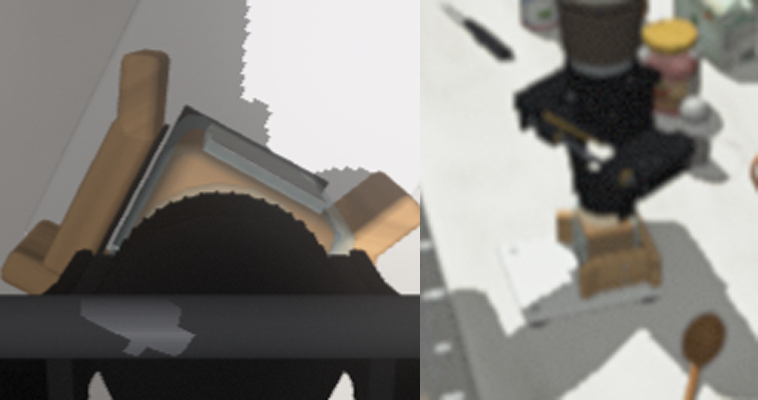

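The jar sits square between the jaws, with its near edge running (185,110) to (325,185) in the crop and the gripper on the lid. The moment during the turn shows the lid is unscrewing. I'll continue in small steps and watch the moment and the lift.

```bash
cat > m.py <<'E'
from h import *
s=readout.sense();print('TURN',round(yaw(s)+3.1206,3),'z',s['eef_pos'][2].round(4),'mz',s['moment'][2].round(3),'j6',round(s['joint_efforts'][5],3),'F',s['contact_force'].round(1))
E
python3 steer.py '0.050 0 0 -0.0003 -0.05;0.050 0 0 -0.0003 -0.05'>/dev/null;python3 m.py
python3 steer.py '0.050 0 0 -0.0003 -0.05;0.050 0 0 -0.0003 -0.05'>/dev/null;python3 m.py
python3 steer.py '0.050 0 0 -0.0002 -0.05;0.050 0 0 0 -0.05'>/dev/null;python3 m.py
```

```text
TURN 0.6 z 0.105 mz -0.141 j6 -0.237 F [-1.9 -3.3 -1.8]
TURN 0.7 z 0.1054 mz -0.187 j6 -0.218 F [-2.6 -1.7 -2.8]
TURN 0.8 z 0.1056 mz -0.108 j6 -0.238 F [-2.6 -1.7 -1.3]
```

```bash
python3 steer.py '0.050 0 0 -0.0003 -0.05;0.050 0 0 0 -0.05'>/dev/null;python3 m.py
python3 steer.py '0.050 0 0 -0.0002 -0.05;0.050 0 0 0 -0.05'>/dev/null;python3 m.py
```

```text
TURN 0.9 z 0.1059 mz -0.155 j6 -0.248 F [-1.6 -2.8 -1.1]
TURN 1.0 z 0.1062 mz -0.124 j6 -0.271 F [-0.7 -2.4 -0.2]
```

```bash
python3 steer.py '0.050 0 0 -0.0003 -0.05;0.050 0 0 0 -0.05'>/dev/null;python3 m.py
python3 steer.py '0.050 0 0 -0.0002 -0.05;0.050 0 0 0 -0.05'>/dev/null;python3 m.py
```

```text
TURN 1.101 z 0.1068 mz -0.015 j6 -0.341 F [-2.4 -2.9  0.7]
TURN 1.201 z 0.1072 mz -0.05 j6 -0.345 F [-2.5 -2.8 -0.5]
```

```bash
python3 steer.py '0.050 0 0 0 0;0.050 0 0 0 0'>/dev/null;python3 m.py
python3 steer.py '0.050 0 0 -0.0007 0;0.050 0 0 0 0;0.050 0 0 0 0'>/dev/null;python3 m.py
```

```text
TURN 1.198 z 0.1073 mz 0.0 j6 0.046 F [-1.3 -2.7  0.2]
TURN 1.199 z 0.108 mz -0.012 j6 0.006 F [-2.  -1.  -1.7]
```

```bash
python3 steer.py '0.050 0 0 0 -0.05;0.050 0 0 0 -0.05'>/dev/null;python3 m.py
python3 steer.py '0.050 0 0 -0.0005 0;0.050 0 0 0 0;0.050 0 0 0 0'>/dev/null;python3 m.py
```

```text
TURN 1.302 z 0.1081 mz -0.032 j6 -0.392 F [-1.8 -1.6 -1. ]
TURN 1.299 z 0.1086 mz -0.003 j6 -0.007 F [-0.5 -0.9 -2.3]
```

```bash
for i in 1 2 3 4; do python3 steer.py '0.050 0 0 0 0'>/dev/null;python3 m.py; done; python3 look.py w9 | grep Y
```

```text
TURN 1.299 z 0.1086 mz 0.057 j6 -0.01 F [-1.9 -0.8 -2.4]
TURN 1.299 z 0.1086 mz 0.01 j6 -0.008 F [-0.8 -0.5 -1.6]
TURN 1.299 z 0.1086 mz -0.009 j6 -0.007 F [-0.5 -1.3 -1.3]
TURN 1.3 z 0.1086 mz -0.007 j6 -0.006 F [-1.1 -0.  -1. ]
[307. 197. 312. 218.] [ 0.4537 -0.105 ] [ 0.4531 -0.0869] 0.031 Y
[294. 174. 303. 205.] [ 0.459  -0.1245] [ 0.4579 -0.0989] 0.046 Y
[423. 154. 405.  67.] [ 0.3626 -0.1156] [ 0.3673 -0.18  ] 0.073 Y
[300. 171. 307. 196.] [ 0.4544 -0.1262] [ 0.4532 -0.1054] 0.06 Y
[400. 249. 394. 225.] [ 0.3908 -0.0439] [ 0.3927 -0.0651] 0.09 Y
[190. 212. 166. 144.] [ 0.5443 -0.1152] [ 0.5455 -0.1699] 0.022 Y
[306. 202. 297. 173.] [ 0.4554 -0.101 ] [ 0.4566 -0.1245] 0.05 Y
[297. 196. 291. 177.] [ 0.4606 -0.1073] [ 0.462  -0.1231] 0.088 Y
```

```bash
python3 steer.py '0.050 0 0 -0.001 0'>/dev/null;for i in 1 2 3; do python3 steer.py '0.050 0 0 0 0'>/dev/null;python3 m.py; done
```

```text
TURN 1.3 z 0.1098 mz -0.012 j6 0.003 F [-0.8 -0.6 -1.2]
TURN 1.3 z 0.1098 mz -0.022 j6 -0.0 F [-1.1 -1.9 -1.8]
TURN 1.3 z 0.1097 mz 0.015 j6 -0.001 F [-1.4 -1.8 -1.2]
```

```bash
python3 steer.py '0.050 0 0 -0.002 0;0.050 0 0 -0.003 0;0.050 0 0 -0.003 0;0.050 0 0 -0.004 0'; python3 m.py
```

```text
time_s: 23.23
eef_pos: [0.4883, -0.1168, 0.1222]
tool_rot: [0.0, -0.613, 0.79, -0.0]
contact_force: [1.3, 0.7, -0.1]
grip_width: 0.0554
grip_force: 39.8
TURN 1.3 z 0.1222 mz 0.016 j6 -0.0 F [ 1.3  0.7 -0.1]
```

```bash
python3 steer.py '0.050 0 0 -0.004 0;0.050 0 0 -0.004 0;0.050 0 0 -0.004 0;0.050 0 0 -0.0025 0;0.050 0 0 0 0;0.050 0 0 0 0;0.050 0 0 0 0'; python3 m.py
```

```text
time_s: 23.82
eef_pos: [0.4877, -0.1169, 0.136]
tool_rot: [-0.0, -0.613, 0.79, 0.0]
contact_force: [-0.2, -0.3, -0.7]
grip_width: 0.0556
grip_force: 39.8
TURN 1.3 z 0.136 mz 0.016 j6 -0.0 F [-0.2 -0.3 -0.7]
```

Weight on the tool is now 0.7 N, which is the lid alone. One check picture before handing in.

```bash
python3 look.py w10 | grep -E "Y$"
python3 - <<'E'
import cv2,numpy as np
a=cv2.imread('pics/w10.png')
from station import manip, imaging, readout
from h import proj
b=imaging.snapshot("side")[:,:,::-1];c=b[150:280,190:300]
cv2.imwrite('pics/w10v.png',np.hstack([cv2.resize(a[60:260,170:380],(420,400),interpolation=cv2.INTER_CUBIC),cv2.resize(c,(338,400),interpolation=cv2.INTER_CUBIC)]))
E
```

```text
[296. 166. 307. 203.] [ 0.4542 -0.1245] [ 0.4523 -0.0906] 0.058 Y
[202. 215. 177. 139.] [ 0.5427 -0.1031] [ 0.5441 -0.1706] 0.02 Y
[290. 164. 300. 197.] [ 0.4591 -0.1274] [ 0.4575 -0.0979] 0.055 Y
[208. 189. 214. 205.] [ 0.5308 -0.1242] [ 0.5305 -0.109 ] 0.019 Y
```

View pics/w10v.png

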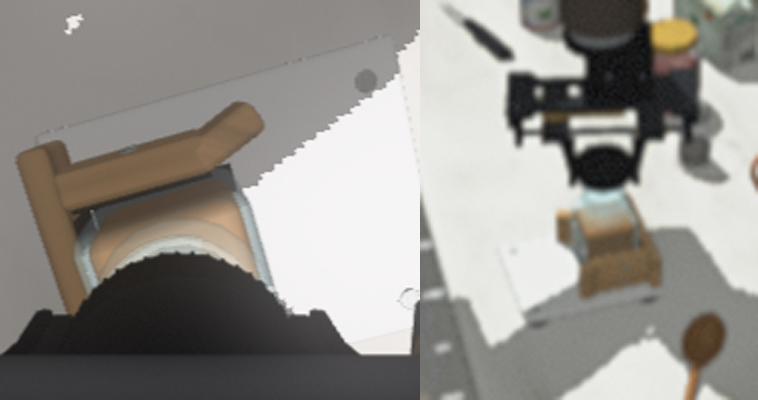

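The picture shows the lid level above the open mouth, with the jar still square in the jaws against the stop. Its rear edge matches the earlier home measurement to within about 0.5 mm.

```bash
python3 -c "
from station import manip, imaging, readout
print(readout.sense()['time_s'],manip.sign_off())"
```

```text
the job is handed in; nothing more can be done
23.9167 None
```

The job is handed in at 23.9 s: the jar is in the brace against its back stop (to about 1 mm by the camera), and the unscrewed lid is held level about 15 mm over its mouth; no verdict was returned.

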